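# Hang the parts carrier on its two hooks

### The job

Pick up the blue parts carrier by the orange hub in the middle of its bar and hang the bar on both hooks of the stand, one bar end in each hook. The two hooks are seldom set at the same height, so lower it gently, never forcing it, and do not let go until you have felt that both hooks are carrying it; then release it and leave it hanging still. Leave the glue bottle, the green half housing and the cutters where they are.

Things in the scene. Friction and masses are not known exactly. Their poses are not given: they have to be found in the camera images.
- hub (a point): centre of the loose carrier's orange hub, a disc 22 mm in diameter with flat faces to the carrier's +x and -x, 26 mm apart: pinch across these from above. Mid-bar, 105 mm above the tray's underside; z up, y along the bar. Gripped lightly (30 N) the carrier pivots about the hub's x axis and its bar follows uneven hooks (some 3 N at one end turns it); gripped hard it stays level and the tool must tilt
- bar_left (a point): point on the carrier's bar axis 105 mm from the hub towards the carrier's +y, where a hook takes it. Round steel bar, 12 mm in diameter, 256 mm long. The free length here lies between an aluminium side plate (outer face 87 mm from the hub) and a black end disc (20 mm in diameter, inner face 123 mm from the hub)
- bar_right (a point): the same point at the -y end of the bar. Below the bar hangs the carrier's blue tray (50 x 170 x 28 mm). The whole carrier weighs 0.28 to 0.45 kg
- stand: fixed stand, grey base plate 90 x 280 x 12 mm on the table; origin on the table half-way between its two posts, x pointing away from the open side of the hooks, y along the row of hooks, z up. Each post (20 mm square, 271 mm tall) carries a hook that points to the stand's -x; the tray and side plates hang between the two hooks, so bring the carrier in along the stand's +x, or from above
- post_left: post at y = +105 mm of the stand; origin at its foot on the table, axes as the stand's. Its steel hook, 8 mm thick in y, is an upward-open 90 degree V, 40 mm wide at the mouth; the bar axis seats at x = -55 mm. The hook is clamped at an unreported height, different on each post: seated bar axis 190 to 220 mm above the table (look or feel). Its red tip is 16 mm above the seated bar axis
- post_right: post at y = -105 mm of the stand, just like the left post, with its own unknown hook height (190 to 220 mm). Clamped hooks do not give: press on them with no more than about 15 N
- glue: bystander: white glue bottle with a blue cap, 36 mm in diameter, 106 mm tall, origin at the centre of its underside
- shell_a: bystander: small green half housing, 27 x 74 x 13 mm, on the front part of the table
- cutters: bystander: side cutters with red handles, 132 x 49 x 11 mm, on the front part of the table

How it is judged:
By the outcome, as a careful person would: the job done as asked, in the order asked, and still so for the second after the job is handed in, with the robot touching nothing.
It also fails if it takes over 58 s, if anything falls off the work surface, if the arm or the gripper's body presses on something with over 40 N, if the wrist force passes 120 N, or if a joint passes its speed limit or range.

### The arm

A 6-joint arm with a two-finger parallel gripper is mounted at the origin on a cart in front of the work surface, level with it; the furniture and walls round the work are solid. World frame = base frame: x ahead of the robot, y to its left, z up, the work surface at z = 0. Lengths are in m, angles in rad, forces in N, time in s.
With the tool pointing down it reaches from about 0.35 to 0.975 m from the base axis. Payload 4.9 kg.
Tool frame: the origin (TCP) lies midway between the tips of the shut fingers; the grasp point (between the pads) lies 19 mm behind it; z points along the fingers, y is the line along which they close (so a half turn about z gives the same grasp; the last joint's range is limited). The gripper opens to 85 mm and grips with 20 to 120 N. Pads are 22 mm wide; open, the fingers measure 114 mm over their backs; the gripper's body (76 mm by 85 mm) begins 54 mm behind the grasp point. The pads swing forward as they close: fully open they stand 13 mm farther back than shut.
Start: joints at [-1.358, 0.053, 1.613, -0, 1.476, -0.119], TCP at [0.204, -0.591, 0.231] pointing down, gripper open.
Joint ranges: [-3.01, 3.01], [-1.01, 2.22], [0.06, 2.58], [-1.02, 4.17], [0.09, 2.62], [-3.14, 3.14]. Speed limits (rad/s): [2.57, 2.57, 3.14, 3.14, 3.14, 3.14].

### API

Orientations are given as a unit quaternion [x, y, z, w].
In Python, from plant import r gives the robot as it stands.
- The arm moves only by the shell command python3 -m pendant 'ROWS' [FORCE]. ROWS is JSON, a list of rows, each an object with "delta_pos": the shift along the world's x, y, z in units of 0.02 m (1.0 is 0.02 m), a list of three; "spin": the turn about the world's z in units of 4 degrees (1.0 is 4 degrees); "grip": the gripper's target within -1 to 1 (fully open at 1, half-way at 0, shut at -1). In form: [{"delta_pos": [tx, ty, tz], "spin": spin, "grip": grip}, ...]. A call has 1 to 5 rows; each row shifts and turns the commanded pose from where the row before left it; what a row does not reach is not made up. A row lasts 1/12 s, in which the tool goes at most 41.7 mm and 7.16 degrees, less where a joint would pass 70% of its speed; a pose out of reach is approached as far as the arm can. A call with a number of a shift or a turn outside -1 to 1 is refused whole. A call with a gripper value outside its range is refused whole. The fingers move at their own pace and stop on an object; FORCE is the grip in N (left out, the last holds). Time passes only in rows, so rows that do not move let the fingers close. It gives the time, the measured TCP pose, the force, the opening and the grip force at its end, in the units of the state.
- r.observe(): the state, without advancing time (a new reading comes with each control period).
- r.grab_frame(name): name is "scene" or "side" or "wrist"; returns the picture (480x640x3 uint8, red, green, blue); there is no depth.
- r.get_calibration(name): a dict with "K" (3x3 intrinsics, pixels), "dist" ([k1, k2, p1, p2, k3] as OpenCV has them; the pictures are not rectified), "extrinsics" (4x4, takes a point from world to camera coordinates). Camera axes: x right, y down, z forward; pixel columns grow to the right and rows downward; lengths in m; the calibration is good to about 2 mm. A picture is of the moment at which its call begins: read the wrist's pose just before it. get_calibration takes no time and is no camera call; for the wrist camera it gives the pose at the moment of the call.
- r.close_job(): hands the job in; it is judged then, once.
The state is a dict: "t": time; "joint_pos": joint angles; "joint_velocities": joint speeds; "joint_efforts": joint torques, N m; "eef_pos": TCP position; "orientation": TCP orientation; "contact_force": force on the tool from outside, world axes, zero at the start; "torque": the same for the moment, N m; "grip_width": finger opening in m; "grasp_force": force on a finger pad.
Only numpy, scipy, OpenCV 4.12 (cv2) and the standard library are available. Lean on these libraries where they do the work, as an engineer would, in place of code of your own. Each camera call takes 0.05 s, during which the arm holds its last target. There are 200 camera calls.

## Working session

There is one attempt and no reset: what is moved stays moved. The work goes in short steps, Python scripts to look and compute and a shell command to move; the robot and the scene stay as the last step left them, time stands still between calls to the robot, and variables do not carry over. Pictures are saved under pics/ and viewed, at most 12 in all, crops included, and the job is handed in when it is done.

```bash
mkdir -p pics
cat > h.py <<'E'
import numpy as np, cv2
from plant import r
def snap(n,f):
    c=r.get_calibration(n); im=r.grab_frame(n); cv2.imwrite(f'pics/{f}.png',im[:,:,::-1]); np.savez(f'pics/{f}.npz',**{k:np.array(v) for k,v in c.items()}); return im,c
def ray(c,uv):
    K,d,E=[np.array(c[k],float) for k in('K','dist','extrinsics')]
    p=cv2.undistortPoints(np.array([[uv]],float),K,d)[0,0]
    R,t=E[:3,:3],E[:3,3]; return -R.T@t, R.T@np.array([p[0],p[1],1.])
def atz(c,uv,z):
    o,d=ray(c,uv); return o+d*(z-o[2])/d[2]
def tri(obs):
    A=np.zeros((3,3));b=np.zeros(3)
    for c,uv in obs:
        o,d=ray(c,uv); d=d/np.linalg.norm(d); P=np.eye(3)-np.outer(d,d); A+=P;b+=P@o
    x=np.linalg.solve(A,b); return x
def proj(c,X):
    E=np.array(c['extrinsics'],float); return cv2.projectPoints(np.atleast_2d(np.array(X,float)),cv2.Rodrigues(E[:3,:3])[0],E[:3,3],np.array(c['K'],float),np.array(c['dist'],float))[0][:,0]
def load(f): return dict(np.load(f'pics/{f}.npz'))
E
python3 - <<'E'
from h import *
for n in('scene','side'):
    im,c=snap(n,n+'0'); print(n,ray(c,(320,240)))
print(r.observe())
E
```

```text
scene (array([-0.17507408, -0.87110598,  0.88262864]), array([ 0.47980036,  0.67786624, -0.55768078]))
side (array([ 1.01723713, -0.26162098,  1.2451854 ]), array([-0.34946824,  0.27993018, -0.89424838]))
{'t': 0.1, 'joint_pos': array([-1.35800288e+00,  5.33042133e-02,  1.61412758e+00,  3.42069253e-05,
        1.47599155e+00, -1.19007938e-01]), 'joint_velocities': array([ 0.00078932,  0.00015282, -0.00448487,  0.00055302,  0.00030741,
       -0.00089858]), 'joint_efforts': array([ 1.86718440e-03, -3.94900990e+01, -3.71362710e+01,  6.78315200e-05,
        3.99298675e-03, -4.86267240e-06]), 'eef_pos': array([ 0.20348   , -0.59037006,  0.23019505]), 'orientation': array([ 9.86269871e-01,  1.65139044e-01, -2.59010462e-05, -9.15140666e-04]), 'contact_force': array([ 0.05695189,  0.17290931, -0.49559403]), 'torque': array([-0.00392914,  0.02389285,  0.00863142]), 'grasp_force': 0.0, 'grip_width': 0.08528221533112695}
```

View pics/scene0.png

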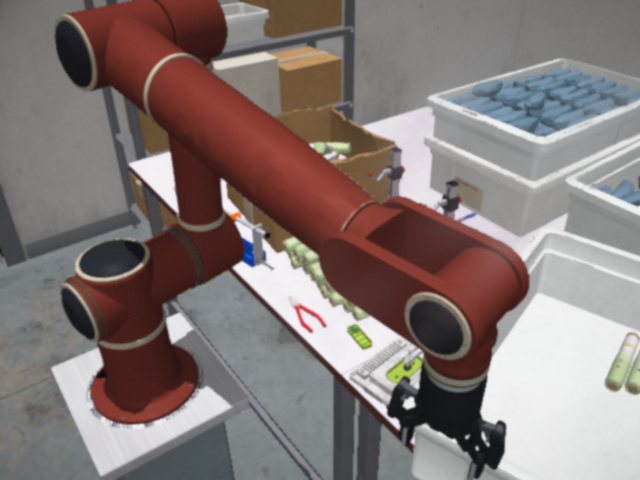

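View pics/side0.png

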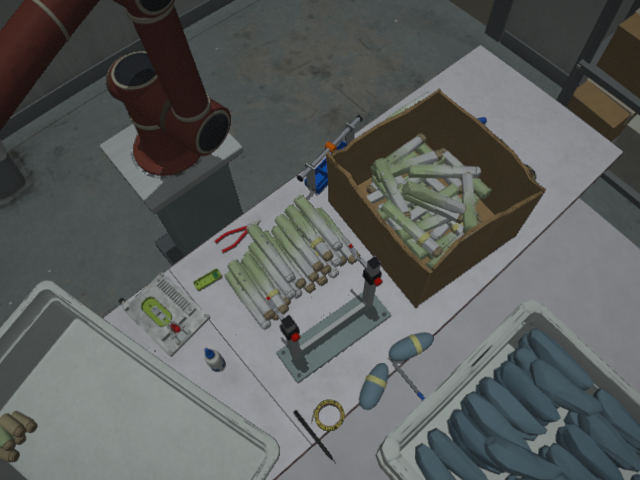

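The side view shows the carrier (hub ~(330,147)) beside the big cardboard box, and the stand with posts at ~(290,330) and (372,270). The glue bottle is at (213,358). I'll enlarge the crops.

Run:
```python
import cv2, numpy as np
s=cv2.imread('pics/side0.png'); c=cv2.imread('pics/scene0.png')
a=cv2.resize(s[100:210,280:390],(400,400),interpolation=cv2.INTER_CUBIC)
b=cv2.resize(s[250:390,260:400],(400,400),interpolation=cv2.INTER_CUBIC)
cv2.imwrite('pics/c1.png',np.hstack([a,b]))
```

```text
(no output)
```

View pics/c1.png

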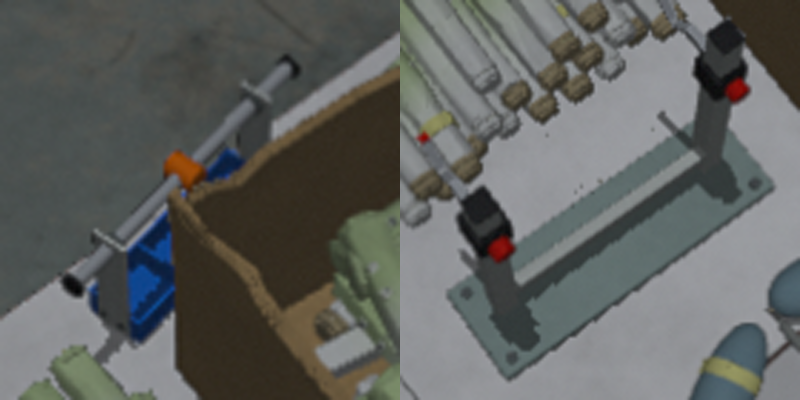

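The left crop shows bar ends at full-frame (300,178) and (359.5,118) and the hub at (331,146). The right crop shows post tops at (290,323) and (374,263), with hook tips near (268,298) and (350,245).

Run:
```python
from h import *
c=load('side0')
np.set_printoptions(precision=4,suppress=True)
e1=atz(c,(300.1,178.1),.105);e2=atz(c,(359.5,118.2),.105);h=atz(c,(330.9,146.5),.112)
print('ends',e1,e2,np.linalg.norm(e1-e2),'mid',(e1+e2)/2,'hub',h, 'yaw of bar',np.degrees(np.arctan2(*(e2-e1)[[1,0]])))
p1=atz(c,(289.75,322.8),.271);p2=atz(c,(374.4,263.3),.271)
print('posts',p1,p2,np.linalg.norm(p1-p2),np.degrees(np.arctan2(*(p2-p1)[[1,0]])))
for z in(.206,.236): print(atz(c,(268.4,298),z),atz(c,(350,245),z))
print('glue',atz(c,(213,358),.1),'box corner',[atz(c,u,.2) for u in((329,152),(439,92),(544,188),(418,305))],atz(c,(418,305),0),atz(c,(330,195),0))
s=load('scene0')
for X in ([h[0],h[1],.105],e1,e2,p1,p2): print(proj(s,X))
```

```text
ends [0.4042 0.1729 0.105 ] [0.3618 0.4194 0.105 ] 0.2501394482452155 mid [0.383  0.2962 0.105 ] hub [0.3857 0.2943 0.112 ] yaw of bar 99.75975858048292
posts [ 0.732  -0.1159  0.271 ] [0.7484 0.091  0.271 ] 0.20757678017028502 85.47306035991325
[ 0.6421 -0.1054  0.206 ] [0.6636 0.1047 0.206 ]
[ 0.6529 -0.1099  0.236 ] [0.6738 0.0941 0.236 ]
glue [ 0.6332 -0.2696  0.1   ] box corner [array([0.444 , 0.2369, 0.2   ]), array([0.4882, 0.5781, 0.2   ]), array([0.8545, 0.5515, 0.2   ]), array([0.8582, 0.1195, 0.2   ])] [0.8278 0.1924 0.    ] [0.4445 0.239  0.    ]
[[236.1103 216.3679]]
[[266.8216 234.5049]]
[[205.943  199.9934]]
[[453.7513 180.5659]]
[[397.1944 147.7325]]
```

```bash
python3 -m pendant '[{"delta_pos":[0,0,1],"spin":0,"grip":1},{"delta_pos":[1,1,1],"spin":0,"grip":1},{"delta_pos":[1,1,1],"spin":0,"grip":1},{"delta_pos":[1,1,1],"spin":0,"grip":1},{"delta_pos":[1,1,1],"spin":0,"grip":1}]' >/dev/null
python3 -m pendant '[{"delta_pos":[1,1,0],"spin":1,"grip":0},{"delta_pos":[1,1,0],"spin":1,"grip":0},{"delta_pos":[1,1,0],"spin":1,"grip":0},{"delta_pos":[1,1,0],"spin":1,"grip":0},{"delta_pos":[1,1,0],"spin":1,"grip":0}]' 
python3 -m pendant '[{"delta_pos":[1,1,0],"spin":1,"grip":0},{"delta_pos":[1,1,0],"spin":1,"grip":0},{"delta_pos":[1,1,0],"spin":1,"grip":0},{"delta_pos":[0,1,0],"spin":1,"grip":0},{"delta_pos":[0,1,0],"spin":1,"grip":0}]' >/dev/null
python3 -m pendant '[{"delta_pos":[0,1,0],"spin":1,"grip":0},{"delta_pos":[0,1,0],"spin":1,"grip":0},{"delta_pos":[0,1,0],"spin":1,"grip":0},{"delta_pos":[0,1,0],"spin":1,"grip":0},{"delta_pos":[0,1,0],"spin":1,"grip":0}]' >/dev/null
python3 -m pendant '[{"delta_pos":[0,1,0],"spin":1,"grip":0},{"delta_pos":[0,1,0],"spin":1,"grip":0},{"delta_pos":[0,1,0],"spin":1,"grip":0},{"delta_pos":[0,1,0],"spin":1,"grip":0},{"delta_pos":[0,1,0],"spin":1,"grip":0}]'
python3 - <<'E'
from h import *
im,c=snap('wrist','w0'); s=r.observe(); print(s['eef_pos'],s['orientation'],ray(c,(320,240)))
p=[[.732,-.116,.271],[.748,.091,.271],[.657,-.11,.236],[.674,.097,.236],[.386,.294,.105]]
print(proj(c,p))
E
```

```text
t: 0.93
eef_pos: [0.3843, -0.4096, 0.3308]
orientation: [0.942, 0.335, -0.0, -0.0]
contact_force: [-0.2, -0.2, 0.5]
grip_width: 0.0427
grasp_force: 0.0
t: 2.18
eef_pos: [0.4432, -0.1098, 0.3308]
orientation: [0.648, 0.762, -0.0, -0.0]
contact_force: [0.1, -0.6, 0.6]
grip_width: 0.0427
grasp_force: 0.0
[ 0.44327901 -0.10714719  0.33097065] [ 0.64608457  0.76326456  0.00099534 -0.00097939] (array([ 0.43148727, -0.03724674,  0.47487841]), array([ 0.04386269, -0.28755382, -0.95676411]))
[[ 786.52185205  340.52394523]
 [1025.87245131  -38.64401413]
 [ 632.81921303  290.16129931]
 [ 808.50516405  -56.78413358]
 [ 333.39382713 -382.07005451]]
```

```bash
python3 -m pendant '[{"delta_pos":[1,1,1],"spin":0,"grip":0},{"delta_pos":[1,1,1],"spin":0,"grip":0},{"delta_pos":[1,1,1],"spin":0,"grip":0},{"delta_pos":[1,1,1],"spin":0,"grip":0},{"delta_pos":[1,1,1],"spin":0,"grip":0}]' >/dev/null
python3 -m pendant '[{"delta_pos":[1,1,0],"spin":0,"grip":0},{"delta_pos":[1,1,0],"spin":0,"grip":0},{"delta_pos":[1,0,0],"spin":0,"grip":0},{"delta_pos":[1,0,0],"spin":0,"grip":0},{"delta_pos":[0,0,0],"spin":0,"grip":0}]'
python3 - <<'E'
from h import *
im,c=snap('wrist','w1'); s=r.observe(); print(s['eef_pos'],s['orientation'],ray(c,(320,240)))
E
```

```text
t: 3.07
eef_pos: [0.6257, 0.0292, 0.4287]
orientation: [0.649, 0.761, -0.001, -0.001]
contact_force: [0.1, -0.7, -1.0]
grip_width: 0.043
grasp_force: 0.0
[0.62442827 0.0290431  0.42915331] [ 0.64943315  0.76041677 -0.00106812 -0.00133212] (array([0.61446824, 0.10190072, 0.57280536]), array([ 0.04096624, -0.2879567 , -0.95677135]))
```

View pics/w1.png

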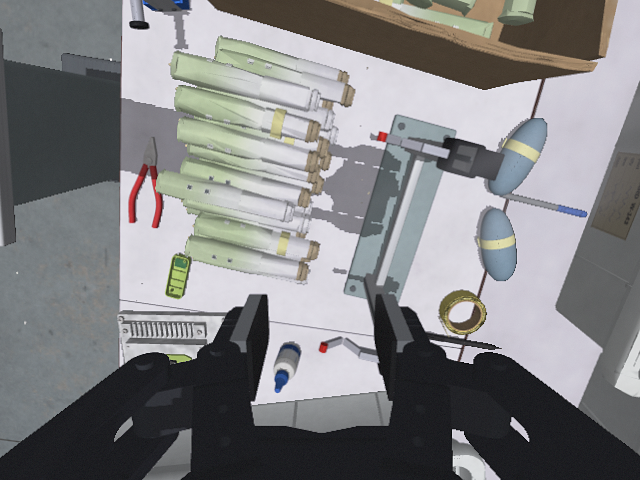

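The wrist view shows the left hook's red tip at (382,136) and post top at ~(475,155). The right hook's red tip is at (323,348), with its V between it and the right finger. I'll triangulate both tips against the side view.

Run:
```python
from h import *
np.set_printoptions(precision=4,suppress=True)
def red(f):
    h=cv2.cvtColor(cv2.imread(f'pics/{f}.png'),cv2.COLOR_BGR2HSV)
    m=(((h[...,0]<6)|(h[...,0]>174))&(h[...,1]>170)&(h[...,2]>110)).astype(np.uint8)
    n,_,st,ce=cv2.connectedComponentsWithStats(m)
    return [(ce[i].round(1),st[i][4]) for i in range(1,n) if st[i][4]<150 and st[i][4]>2]
print(red('side0'));print(red('w1'))
S,W=load('side0'),load('w1')
R=tri([(S,(268.4,298)),(W,(323,348))]);print('R',R,proj(S,R),proj(W,R))
L=tri([(S,(350,245)),(W,(382,136))]);print('L',L,proj(S,L),proj(W,L))
```

```text
[(array([229.5, 232.7]), np.int32(46)), (array([235.5, 241.4]), np.int32(41)), (array([350.3, 245.3]), np.int32(3)), (array([377.7, 280.6]), np.int32(23)), (array([268.2, 297.6]), np.int32(5)), (array([176.6, 328.1]), np.int32(10)), (array([294.7, 336.3]), np.int32(26))]
[(array([381.8, 136.3]), np.int32(62)), (array([151.2, 166.8]), np.int32(4)), (array([322.6, 348.1]), np.int32(42))]
R [ 0.6508 -0.1103  0.2337] [[267.7506 297.7485]] [[324.2775 347.3775]]
L [0.6685 0.0992 0.221 ] [[349.8464 245.0182]] [[382.2841 135.7275]]
```

```bash
python3 -m pendant '[{"delta_pos":[-1,1,0],"spin":0,"grip":0},{"delta_pos":[-1,1,0],"spin":0,"grip":0},{"delta_pos":[-1,1,0],"spin":0,"grip":0},{"delta_pos":[-1,1,0],"spin":0,"grip":0},{"delta_pos":[-1,1,0],"spin":0,"grip":0}]' >/dev/null
python3 -m pendant '[{"delta_pos":[-1,1,0],"spin":0,"grip":0},{"delta_pos":[-1,1,0],"spin":0,"grip":0},{"delta_pos":[-1,1,0],"spin":0,"grip":0},{"delta_pos":[-1,1,0],"spin":0,"grip":0},{"delta_pos":[-1,1,-1],"spin":0,"grip":0}]' >/dev/null
python3 -m pendant '[{"delta_pos":[-1,1,-1],"spin":0,"grip":0},{"delta_pos":[-1,1,-1],"spin":0,"grip":0},{"delta_pos":[0,1,-1],"spin":0,"grip":0},{"delta_pos":[0,0,-1],"spin":0,"grip":0},{"delta_pos":[0,0,0],"spin":0,"grip":0}]'
python3 - <<'E'
from h import *
im,c=snap('wrist','w2'); s=r.observe(); print(s['eef_pos'],s['orientation'],proj(c,[[.386,.294,.105],[.404,.173,.105],[.362,.419,.105]]))
E
```

```text
t: 4.37
eef_pos: [0.381, 0.2885, 0.3263]
orientation: [0.649, 0.761, -0.004, -0.001]
contact_force: [-0.3, -1.3, -1.2]
grip_width: 0.0426
grasp_force: 0.0
[0.38202234 0.28837299 0.32877924] [ 0.64924609  0.76057439 -0.00234146 -0.00079615] [[328.73580105 196.93738985]
 [326.6576048  312.51370502]
 [325.12056676  50.73373963]]
```

View pics/w2.png

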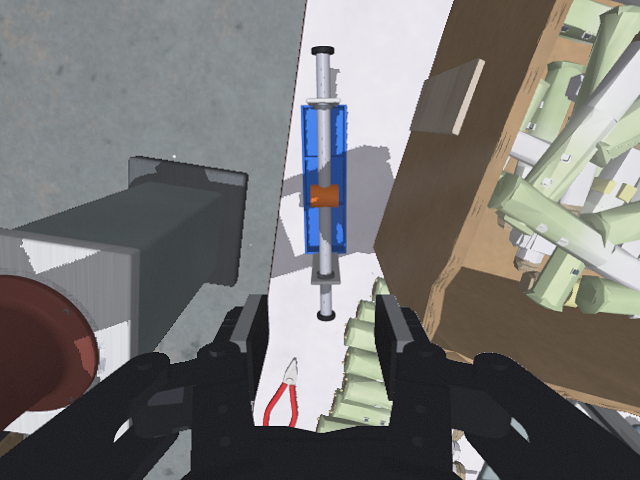

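The wrist view shows the hub at (324,196), bar ends at (326,316) and (322,50), and the box wall clear to the right.

Run:
```python
from h import *
np.set_printoptions(precision=4,suppress=True)
c=load('w2'); h=atz(c,(324,196),.11);a=atz(c,(326,316),.107);b=atz(c,(322,50),.107)
print(h,a,b,(a+b)/2,np.linalg.norm(a-b),np.degrees(np.arctan2(*(b-a)[[1,0]])),tri([(c,(324,196)),(load('side0'),(330.9,146.5))]))
s=r.observe();q=s['orientation'];print(s['eef_pos'],2*np.degrees(np.arctan2(q[1],q[0])), (h-s['eef_pos'])/.02)
```

```text
[0.3812 0.2951 0.11  ] [0.4038 0.1699 0.107 ] [0.3593 0.4188 0.107 ] [0.3816 0.2944 0.107 ] 0.25284027218641464 100.13179274731576 [0.3823 0.2956 0.1078]
[0.382  0.2884 0.3288] 99.03013240041629 [ -0.0388   0.336  -10.939 ]
```

```bash
python3 -m pendant '[{"delta_pos":[-0.02,0.32,-1],"spin":0.28,"grip":0},{"delta_pos":[0,0,-1],"spin":0,"grip":0},{"delta_pos":[0,0,-1],"spin":0,"grip":0},{"delta_pos":[0,0,-1],"spin":0,"grip":0},{"delta_pos":[0,0,-1],"spin":0,"grip":0}]' >/dev/null
python3 -m pendant '[{"delta_pos":[0,0,-1],"spin":0,"grip":0},{"delta_pos":[0,0,-1],"spin":0,"grip":0},{"delta_pos":[0,0,-1],"spin":0,"grip":0},{"delta_pos":[0,0,-0.5],"spin":0,"grip":0},{"delta_pos":[0,0,0],"spin":0,"grip":0}]'
python3 - <<'E'
from h import *
im,c=snap('wrist','w3'); im=cv2.imread('pics/w3.png'); print(r.observe()['eef_pos'])
cv2.imwrite('pics/w3c.png',cv2.resize(im[180:480,120:520],(800,600)))
E
```

```text
t: 5.25
eef_pos: [0.3827, 0.2944, 0.16]
orientation: [0.642, 0.766, -0.001, -0.001]
contact_force: [-0.3, -0.2, 0.1]
grip_width: 0.0426
grasp_force: 0.0
[0.38338417 0.2949959  0.16160887]
```

View pics/w3c.png

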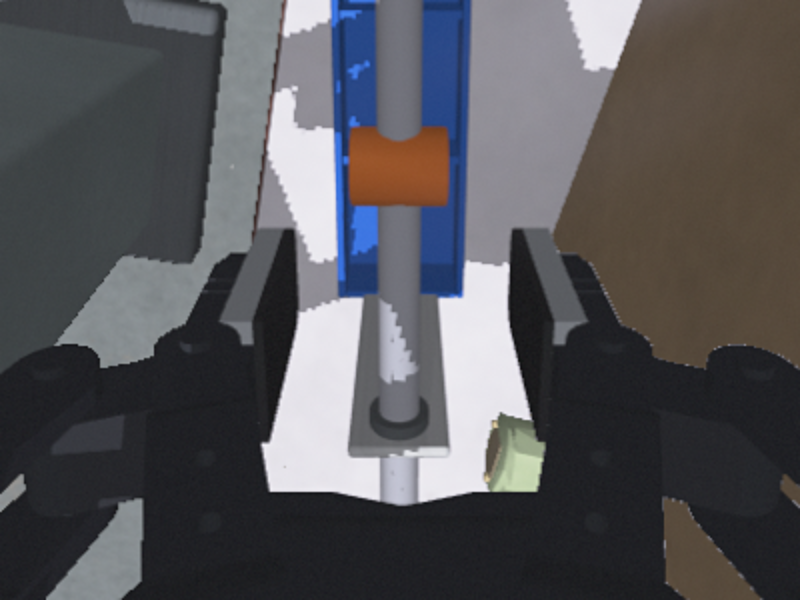

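The hub sits centred between the fingers, at full-frame (319,263). I'll check along-bar and descend.

```bash
python3 -c "
from h import *
print(atz(load('w3'),(319,262),.113))"
python3 -m pendant '[{"delta_pos":[-0.03,0,-1],"spin":0,"grip":0},{"delta_pos":[0,0,-1],"spin":0,"grip":0},{"delta_pos":[0,0,-1],"spin":0,"grip":0},{"delta_pos":[0,0,-0.8],"spin":0,"grip":0},{"delta_pos":[0,0,0],"spin":0,"grip":0}]'
```

```text
[0.38091976 0.29747457 0.113     ]
t: 5.72
eef_pos: [0.3818, 0.2948, 0.084]
orientation: [0.642, 0.767, -0.002, -0.001]
contact_force: [-1.1, -1.1, -0.6]
grip_width: 0.0425
grasp_force: 0.0
```

```bash
python3 -m pendant '[{"delta_pos":[0,0.06,0],"spin":0,"grip":-1},{"delta_pos":[0,0,0],"spin":0,"grip":-1},{"delta_pos":[0,0,0],"spin":0,"grip":-1},{"delta_pos":[0,0,0],"spin":0,"grip":-1},{"delta_pos":[0,0,0],"spin":0,"grip":-1}]' 60
python3 -m pendant '[{"delta_pos":[0,0,0],"spin":0,"grip":-1},{"delta_pos":[0,0,0.2],"spin":0,"grip":-1},{"delta_pos":[0,0,0.3],"spin":0,"grip":-1},{"delta_pos":[0,0,0.5],"spin":0,"grip":-1},{"delta_pos":[0,0,0.5],"spin":0,"grip":-1}]'
```

```text
t: 6.13
eef_pos: [0.3838, 0.2974, 0.0873]
orientation: [0.642, 0.767, 0.002, 0.001]
contact_force: [-0.2, 0.1, 4.5]
grip_width: 0.0251
grasp_force: 61.1
t: 6.55
eef_pos: [0.3819, 0.2963, 0.1153]
orientation: [0.642, 0.767, -0.001, -0.0]
contact_force: [-0.1, 0.6, -3.5]
grip_width: 0.0253
grasp_force: 60.0
```

```bash
python3 -m pendant '[{"delta_pos":[0,0,0.7],"spin":0,"grip":-1},{"delta_pos":[0,0,1],"spin":0,"grip":-1},{"delta_pos":[0,0,1],"spin":0,"grip":-1},{"delta_pos":[0,0,1],"spin":0,"grip":-1},{"delta_pos":[0,0,1],"spin":0,"grip":-1}]' >/dev/null
python3 -m pendant '[{"delta_pos":[0,0,1],"spin":0,"grip":-1},{"delta_pos":[0,0,1],"spin":0,"grip":-1},{"delta_pos":[0,0,1],"spin":0,"grip":-1},{"delta_pos":[0,0,1],"spin":0,"grip":-1},{"delta_pos":[0,0,1],"spin":0,"grip":-1}]' >/dev/null
python3 -m pendant '[{"delta_pos":[0.2,-0.2,0.7],"spin":0,"grip":-1},{"delta_pos":[0.4,-0.4,0],"spin":-0.3,"grip":-1},{"delta_pos":[0.6,-0.6,0],"spin":-0.3,"grip":-1},{"delta_pos":[0.8,-0.8,0],"spin":-0.3,"grip":-1},{"delta_pos":[0.8,-0.8,0],"spin":-0.3,"grip":-1}]'
python3 -m pendant '[{"delta_pos":[0.8,-0.8,0],"spin":-0.3,"grip":-1},{"delta_pos":[0.8,-0.8,0],"spin":-0.3,"grip":-1},{"delta_pos":[0.8,-0.8,0],"spin":-0.3,"grip":-1},{"delta_pos":[0.8,-0.8,0],"spin":-0.3,"grip":-1},{"delta_pos":[0.8,-0.8,0],"spin":-0.3,"grip":-1}]'
python3 -m pendant '[{"delta_pos":[0.8,-0.8,0],"spin":-0.3,"grip":-1},{"delta_pos":[0.8,-0.8,0],"spin":-0.3,"grip":-1},{"delta_pos":[0.8,-0.8,0],"spin":-0.4,"grip":-1},{"delta_pos":[0.8,-0.8,0],"spin":0,"grip":-1},{"delta_pos":[0.8,-0.8,0],"spin":0,"grip":-1}]' >/dev/null
python3 -m pendant '[{"delta_pos":[0.8,-0.8,0],"spin":0,"grip":-1},{"delta_pos":[0.8,-0.8,0],"spin":0,"grip":-1},{"delta_pos":[0.8,-0.8,0],"spin":0,"grip":-1},{"delta_pos":[0.8,-0.8,0],"spin":0,"grip":-1},{"delta_pos":[0.7,-0.8,0],"spin":0,"grip":-1}]' >/dev/null
python3 -m pendant '[{"delta_pos":[0.3,-0.5,0],"spin":0,"grip":-1},{"delta_pos":[0.2,-0.2,0],"spin":0,"grip":-1},{"delta_pos":[0,0,0],"spin":0,"grip":-1},{"delta_pos":[0,0,0],"spin":0,"grip":-1},{"delta_pos":[0,0,0],"spin":0,"grip":-1}]'
python3 - <<'E'
from h import *
im,c=snap('side','s1');im2,c2=snap('wrist','w4'); s=r.observe();print(s['eef_pos'],s['torque'])
im=cv2.imread('pics/s1.png');a=cv2.resize(im[200:360,220:420],(800,640))[:600]
cv2.imwrite('pics/s1c.png',a)
E
```

```text
t: 7.8
eef_pos: [0.4391, 0.2393, 0.322]
orientation: [0.674, 0.739, -0.001, -0.0]
contact_force: [0.2, 0.1, -3.3]
grip_width: 0.0251
grasp_force: 60.1
t: 8.22
eef_pos: [0.5192, 0.1586, 0.3216]
orientation: [0.712, 0.702, -0.001, -0.0]
contact_force: [0.1, 1.4, -2.7]
grip_width: 0.0249
grasp_force: 60.1
t: 9.47
eef_pos: [0.6861, -0.0125, 0.3233]
orientation: [0.735, 0.678, -0.0, -0.0]
contact_force: [0.2, 0.0, -2.8]
grip_width: 0.0249
grasp_force: 60.1
[ 0.68614719 -0.01236182  0.32366378] [-0.02200706 -0.02202084  0.02083875]
```

View pics/s1c.png

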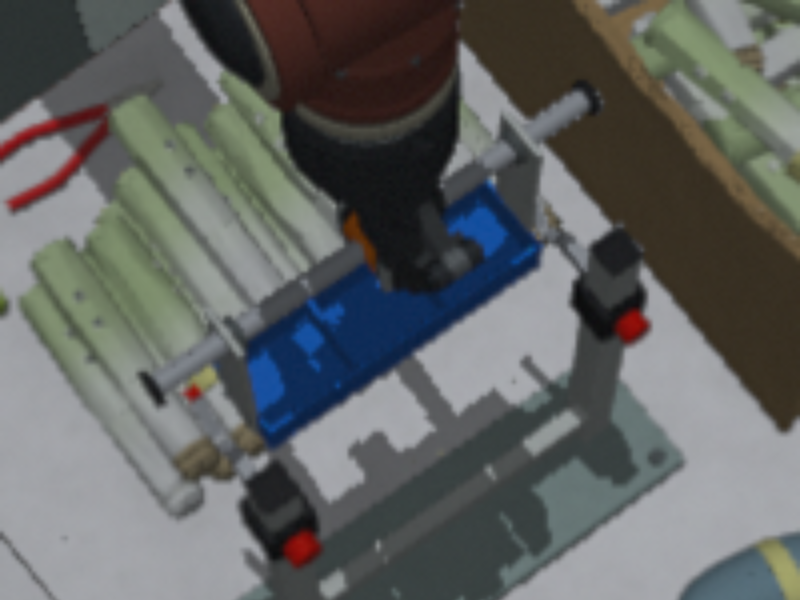

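View pics/w4.png

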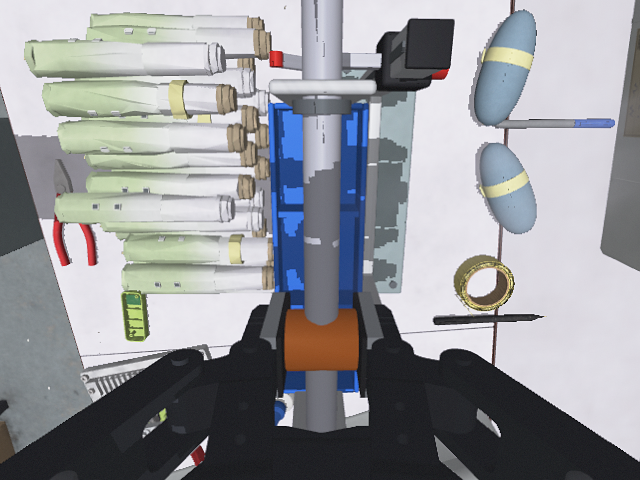

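The side crop shows the carrier held level above the stand, between the posts. The wrist view shows the left hook tip at (276,58), the left post top at ~(430,40) and the bar column ~321 above the hook.

Run:
```python
from h import *
np.set_printoptions(precision=4,suppress=True)
S,W,V=load('side0'),load('w1'),load('w4')
L=tri([(S,(350.2,245.2)),(W,(381.8,136.3)),(V,(276,58))]);print('L',L,proj(S,L),proj(W,L),proj(V,L))
L=tri([(W,(381.8,136.3)),(V,(276,58))]);print('L',L,proj(W,L),proj(V,L))
print('post',atz(V,(432,40),.271),atz(W,(488,157),.271), 'post tri',tri([(V,(432,40)),(S,(374.4,263.3))]))
print('hub',atz(V,(321,338),.3236+.019+.009),'bar far',atz(V,(322,20),.3236+.019))
```

```text
L [0.6687 0.0991 0.2202] [[349.8864 245.2508]] [[382.383  135.7913]] [[275.935   57.8987]]
L [0.6685 0.0989 0.2198] [[382.0533 136.0336]] [[275.764   58.5094]]
post [0.746  0.0932 0.271 ] [0.744 0.097 0.271] post tri [0.7471 0.0935 0.2658]
hub [ 0.6865 -0.0089  0.3516] bar far [0.6947 0.0892 0.3426]
```

```bash
python3 -m pendant '[{"delta_pos":[-0.25,0.15,0],"spin":0,"grip":-1},{"delta_pos":[0,0,-0.5],"spin":0,"grip":-1},{"delta_pos":[0,0,-0.8],"spin":0,"grip":-1},{"delta_pos":[0,0,-0.8],"spin":0,"grip":-1},{"delta_pos":[0,0,-0.8],"spin":0,"grip":-1}]' 
python3 -m pendant '[{"delta_pos":[0,0,-0.8],"spin":0,"grip":-1},{"delta_pos":[0,0,-0.8],"spin":0,"grip":-1},{"delta_pos":[0,0,-0.3],"spin":0,"grip":-1},{"delta_pos":[0,0,0],"spin":0,"grip":-1},{"delta_pos":[0,0,0],"spin":0,"grip":-1}]' 30
python3 - <<'E'
from h import *
im,c=snap('side','s2');im2,c2=snap('wrist','w5'); s=r.observe();print(s['eef_pos'],s['contact_force'],s['torque'])
a=cv2.imread('pics/s2.png')[220:350,250:400];b=cv2.imread('pics/w5.png')
cv2.imwrite('pics/c5.png',np.hstack([cv2.resize(a,(400,400)),cv2.resize(b[:260,180:440],(400,400))]))
E
```

```text
t: 9.98
eef_pos: [0.6811, -0.0098, 0.2642]
orientation: [0.735, 0.678, 0.0, 0.0]
contact_force: [0.0, -0.2, -3.2]
grip_width: 0.0251
grasp_force: 60.2
t: 10.4
eef_pos: [0.6814, -0.0101, 0.2271]
orientation: [0.735, 0.678, -0.0, -0.0]
contact_force: [-0.1, 0.2, -3.1]
grip_width: 0.0249
grasp_force: 60.0
[ 0.68227135 -0.01023103  0.22898941] [ 0.29961678  0.22939227 -2.33780199] [ 0.00263097 -0.05098911  0.04439823]
```

View pics/c5.png

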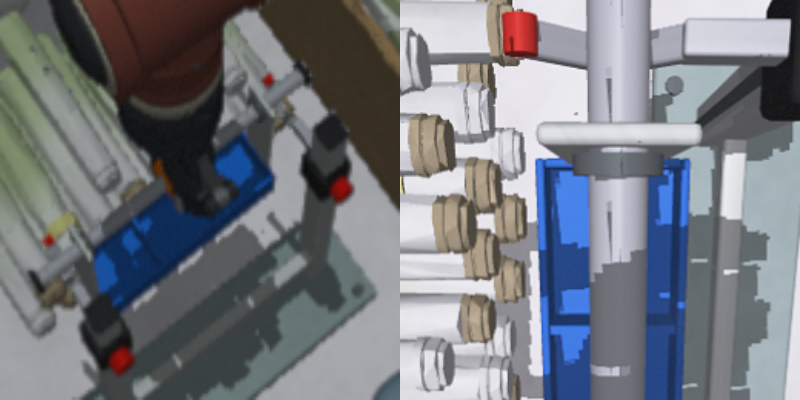

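The bar sits over the centre of the left V (crop col ~620) and in line with the right hook. I'll lower gently with the light grip.

```bash
python3 -m pendant '[{"delta_pos":[0,0,-0.2],"spin":0,"grip":-1},{"delta_pos":[0,0,-0.2],"spin":0,"grip":-1},{"delta_pos":[0,0,-0.2],"spin":0,"grip":-1},{"delta_pos":[0,0,-0.2],"spin":0,"grip":-1},{"delta_pos":[0,0,0],"spin":0,"grip":-1}]' 30
python3 -m pendant '[{"delta_pos":[0,0,-0.1],"spin":0,"grip":-1},{"delta_pos":[0,0,-0.1],"spin":0,"grip":-1},{"delta_pos":[0,0,-0.1],"spin":0,"grip":-1},{"delta_pos":[0,0,0],"spin":0,"grip":-1}]'
python3 -c "
from h import *
s=r.observe();print(s['eef_pos'],s['contact_force'],s['torque'])"
```

```text
t: 10.92
eef_pos: [0.6809, -0.0103, 0.2096]
orientation: [0.735, 0.678, -0.001, -0.001]
contact_force: [-2.0, 0.7, -4.2]
grip_width: 0.025
grasp_force: 60.1
t: 11.25
eef_pos: [0.6814, -0.0103, 0.2047]
orientation: [0.735, 0.678, -0.0, -0.0]
contact_force: [0.6, 0.0, -3.6]
grip_width: 0.0248
grasp_force: 60.1
[ 0.68137099 -0.01028486  0.20473942] [ 0.63032815  0.03949666 -3.55968721] [ 0.02058393  0.0178546  -0.00906745]
```

```bash
python3 -m pendant '[{"delta_pos":[0,0,0],"spin":0,"grip":-0.9},{"delta_pos":[0,0,0],"spin":0,"grip":-0.9}]' 30
```

```text
t: 11.42
eef_pos: [0.6817, -0.0103, 0.2054]
orientation: [0.735, 0.678, 0.0, 0.0]
contact_force: [-0.4, 0.6, -3.5]
grip_width: 0.0252
grasp_force: 60.1
```

```bash
python3 -m pendant '[{"delta_pos":[0,0,0],"spin":0,"grip":-0.5},{"delta_pos":[0,0,0],"spin":0,"grip":-0.5}]' 30
python3 -m pendant '[{"delta_pos":[0,0,0],"spin":0,"grip":-0.45},{"delta_pos":[0,0,0],"spin":0,"grip":-0.45},{"delta_pos":[0,0,0],"spin":0,"grip":-0.45}]' 30
python3 -m pendant --help 2>&1 | head -20
```

```text
t: 11.58
eef_pos: [0.6817, -0.0103, 0.2055]
orientation: [0.735, 0.678, 0.0, 0.0]
contact_force: [0.1, 0.4, -3.8]
grip_width: 0.0249
grasp_force: 60.1
t: 11.83
eef_pos: [0.6816, -0.0103, 0.2053]
orientation: [0.735, 0.678, 0.0, 0.0]
contact_force: [-0.1, 0.0, -3.2]
grip_width: 0.025
grasp_force: 60.1
invalid input: not JSON, or not a number
```

The grip force stays latched at 60 N while closed. Slip at a bar end should then be about 6 N, still well under 15 N, so I'll carry on in small steps and watch the force.

```bash
python3 -m pendant '[{"delta_pos":[0,0,-0.1],"spin":0,"grip":-0.5},{"delta_pos":[0,0,-0.1],"spin":0,"grip":-0.5},{"delta_pos":[0,0,0],"spin":0,"grip":-0.5}]' 30
python3 -c "
from h import *
s=r.observe();print(s['eef_pos'],s['contact_force'],s['torque'])"
python3 -m pendant '[{"delta_pos":[0,0,-0.05],"spin":0,"grip":-0.5},{"delta_pos":[0,0,0],"spin":0,"grip":-0.5}]' 30
python3 -c "
from h import *
s=r.observe();print(s['eef_pos'],s['contact_force'],s['torque'])"
```

```text
t: 12.08
eef_pos: [0.6817, -0.0105, 0.2018]
orientation: [0.735, 0.678, -0.0, 0.0]
contact_force: [-1.5, 0.5, 0.7]
grip_width: 0.025
grasp_force: 60.7
[ 0.68166981 -0.01046131  0.20179412] [-1.45269068  0.54627788  0.73708322] [-0.3919145   0.24576722 -0.13031302]
t: 12.25
eef_pos: [0.6818, -0.0105, 0.2011]
orientation: [0.735, 0.678, 0.0, 0.0]
contact_force: [-1.5, 0.0, 2.0]
grip_width: 0.025
grasp_force: 60.7
[ 0.68179285 -0.0104663   0.20110423] [-1.54115213  0.04529462  2.02250909] [-0.36729533  0.29007322 -0.15793932]
```

Right hook is in contact, and Fx −1.5 N shows the bar on the V's +x slope. I'll ease −x and keep lowering.

```bash
python3 -m pendant '[{"delta_pos":[-0.05,0,0],"spin":0,"grip":-0.5},{"delta_pos":[-0.05,0,0],"spin":0,"grip":-0.5}]' 30
python3 -c "
from h import *
s=r.observe();print(s['eef_pos'],s['contact_force'],s['torque'])"
python3 -m pendant '[{"delta_pos":[-0.05,0,-0.05],"spin":0,"grip":-0.5},{"delta_pos":[0,0,0],"spin":0,"grip":-0.5}]' 30
python3 -c "
from h import *
s=r.observe();print(s['eef_pos'],s['contact_force'],s['torque'])"
```

```text
t: 12.42
eef_pos: [0.6798, -0.0104, 0.2005]
orientation: [0.735, 0.678, 0.0, 0.0]
contact_force: [-0.4, -0.2, -1.4]
grip_width: 0.0249
grasp_force: 60.3
[ 0.67975477 -0.01035936  0.20053925] [-0.42999084 -0.20539722 -1.44144885] [-0.21274853  0.07737935 -0.01936217]
t: 12.58
eef_pos: [0.6791, -0.0103, 0.1995]
orientation: [0.735, 0.678, 0.001, 0.001]
contact_force: [1.2, 0.0, 1.1]
grip_width: 0.0252
grasp_force: 60.5
[ 0.67909875 -0.01030537  0.19954149] [1.1910699  0.00337898 1.13959534] [-0.31709845 -0.26534275  0.17924256]
```

```bash
cat > st.py <<'E'
from h import *
s=r.observe();print(s['eef_pos'].round(4),s['contact_force'].round(1),s['torque'].round(2))
E
python3 -m pendant '[{"delta_pos":[0.03,0,-0.03],"spin":0,"grip":-0.5},{"delta_pos":[0,0,-0.03],"spin":0,"grip":-0.5}]' 30 >/dev/null; python3 st.py
python3 -m pendant '[{"delta_pos":[0,0,-0.04],"spin":0,"grip":-0.5},{"delta_pos":[0,0,0],"spin":0,"grip":-0.5}]' 30 >/dev/null;python3 st.py
```

```text
[ 0.6795 -0.0103  0.1986] [-0.8 -0.1  2.3] [-0.49  0.02 -0.01]
[ 0.6793 -0.0103  0.1975] [-0.2  0.2  2.5] [-0.45  0.02 -0.02]
```

It now pivots at a steady force of about 6 N on the right hook. I'll keep lowering until the left takes load.

```bash
python3 -m pendant '[{"delta_pos":[0,0,-0.05],"spin":0,"grip":-0.5},{"delta_pos":[0,0,0],"spin":0,"grip":-0.5}]' 30 >/dev/null; python3 st.py
python3 -m pendant '[{"delta_pos":[0,0,-0.05],"spin":0,"grip":-0.5},{"delta_pos":[0,0,0],"spin":0,"grip":-0.5}]' 30 >/dev/null;python3 st.py
```

```text
[ 0.6793 -0.0103  0.1964] [-0.1  1.4  2.9] [-0.44  0.08 -0.02]
[ 0.6796 -0.0103  0.1961] [0.2 1.2 4.9] [-0.38  0.08 -0.16]
```

```bash
python3 -m pendant '[{"delta_pos":[0,0,-0.04],"spin":0,"grip":-0.5},{"delta_pos":[0,0,0],"spin":0,"grip":-0.5}]' 30 >/dev/null; python3 st.py
python3 -m pendant '[{"delta_pos":[0,0,-0.04],"spin":0,"grip":-0.5},{"delta_pos":[0,0,0],"spin":0,"grip":-0.5}]' 30 >/dev/null;python3 st.py
```

```text
[ 0.6798 -0.0103  0.1958] [-1.   1.1  5.9] [-0.32  0.09 -0.22]
[ 0.68   -0.0103  0.1956] [-0.2  1.3  7.5] [-0.33  0.14 -0.3 ]
```

Left hook is now loading too (torque falling, force rising). The z moment says to yaw slightly negative so both ends slide to their V bottoms.

```bash
python3 -m pendant '[{"delta_pos":[0,0,0.02],"spin":-0.1,"grip":-0.5},{"delta_pos":[0,0,0],"spin":-0.1,"grip":-0.5},{"delta_pos":[0,0,0],"spin":0,"grip":-0.5}]' 30 >/dev/null; python3 st.py
python3 -m pendant '[{"delta_pos":[0,0,0],"spin":-0.15,"grip":-0.5},{"delta_pos":[0,0,0],"spin":0,"grip":-0.5}]' 30 >/dev/null;python3 st.py
```

```text
[ 0.6801 -0.0103  0.1956] [0.7 0.4 5.8] [-0.39 -0.03  0.48]
[ 0.6801 -0.0102  0.1956] [0.4 0.8 5.7] [-0.21 -0.07  0.58]
```

```bash
python3 -m pendant '[{"delta_pos":[0,0,0],"spin":0.15,"grip":-0.5},{"delta_pos":[0,0,0],"spin":0,"grip":-0.5}]' 30 >/dev/null; python3 st.py
python3 -m pendant '[{"delta_pos":[0,0,-0.04],"spin":0.03,"grip":-0.5},{"delta_pos":[0,0,0],"spin":0,"grip":-0.5}]' 30 >/dev/null;python3 st.py
python3 - <<'E'
from h import *
im,c=snap('side','s3');im2,c2=snap('wrist','w6')
a=cv2.imread('pics/s3.png')[220:350,250:400];b=cv2.imread('pics/w6.png')
cv2.imwrite('pics/c6.png',np.hstack([cv2.resize(a,(400,400),interpolation=cv2.INTER_CUBIC),cv2.resize(b[:260,180:440],(400,400))]))
E
```

```text
[ 0.6801 -0.0102  0.1955] [0.2 0.9 6.2] [-0.24 -0.08 -0.06]
[ 0.6801 -0.0102  0.1955] [-1.5  1.4  8.6] [-0.24  0.2  -0.18]
```

View pics/c6.png

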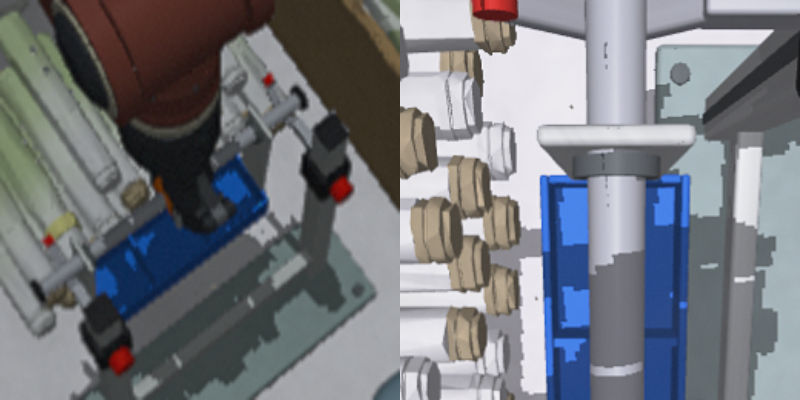

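Both bar ends appear in their Vs: right at crop (80,265), left at (290,110), and centred in the left V in the wrist view. Both hooks carry (about 12 N total, moment small), so I'll unload to near zero and then open.

```bash
python3 -m pendant '[{"delta_pos":[0,0,0.06],"spin":0,"grip":-0.5},{"delta_pos":[0,0,0],"spin":0,"grip":-0.5},{"delta_pos":[0,0,0],"spin":0,"grip":-0.5}]' 30 >/dev/null; python3 st.py
python3 -m pendant '[{"delta_pos":[0,0,0.03],"spin":0,"grip":-0.5},{"delta_pos":[0,0,0],"spin":0,"grip":-0.5}]' 30 >/dev/null; python3 st.py
```

```text
[ 0.68   -0.0102  0.1956] [0.8 1.1 5.6] [-0.18 -0.13 -0.12]
[ 0.6799 -0.0102  0.1956] [3.  1.5 3.5] [-0.16 -0.43 -0.18]
```

```bash
python3 -m pendant '[{"delta_pos":[0.03,0,0.03],"spin":0,"grip":-0.5},{"delta_pos":[0,0,0],"spin":0,"grip":-0.5},{"delta_pos":[0,0,0],"spin":0,"grip":-0.5}]' 30 >/dev/null; python3 st.py
```

```text
[ 0.6799 -0.0102  0.1957] [2.  1.9 4.3] [-0.18 -0.3  -0.13]
```

```bash
python3 -m pendant '[{"delta_pos":[0.03,0,0.04],"spin":0,"grip":-0.5},{"delta_pos":[0,0,0],"spin":0,"grip":-0.5}]' 30 >/dev/null; python3 st.py
python3 -m pendant '[{"delta_pos":[0,0,0],"spin":0,"grip":-0.3},{"delta_pos":[0,0,0],"spin":0,"grip":-0.2},{"delta_pos":[0,0,0],"spin":0,"grip":0},{"delta_pos":[0,0,0],"spin":0,"grip":0},{"delta_pos":[0,0,0],"spin":0,"grip":0}]' 30; python3 st.py
```

```text
[ 0.6798 -0.0102  0.1958] [-0.4  1.2  2.4] [-0.16 -0.04 -0.11]
t: 15.68
eef_pos: [0.6801, -0.0104, 0.196]
orientation: [0.739, 0.673, -0.0, -0.0]
contact_force: [-1.0, 0.1, 0.5]
grip_width: 0.0427
grasp_force: 0.0
[ 0.6801 -0.0104  0.196 ] [-1.   0.1  0.5] [ 0.01  0.01 -0.01]
```

Released with no force left. I'll withdraw straight up and look.

```bash
python3 -m pendant '[{"delta_pos":[0,0,0.3],"spin":0,"grip":0},{"delta_pos":[0,0,0.5],"spin":0,"grip":0},{"delta_pos":[0,0,1],"spin":0,"grip":0},{"delta_pos":[0,0,1],"spin":0,"grip":0},{"delta_pos":[0,0,1],"spin":0,"grip":0}]'
python3 -m pendant '[{"delta_pos":[-1,0,1],"spin":0,"grip":0},{"delta_pos":[-1,0,1],"spin":0,"grip":0},{"delta_pos":[-1,0,1],"spin":0,"grip":0},{"delta_pos":[-1,0,1],"spin":0,"grip":0},{"delta_pos":[-1,0,1],"spin":0,"grip":0}]' >/dev/null
python3 -m pendant '[{"delta_pos":[-1,-1,0],"spin":0,"grip":0},{"delta_pos":[-1,-1,0],"spin":0,"grip":0},{"delta_pos":[0,0,0],"spin":0,"grip":0},{"delta_pos":[0,0,0],"spin":0,"grip":0},{"delta_pos":[0,0,0],"spin":0,"grip":0}]'
python3 - <<'E'
from h import *
a,_=snap('side','s4')
for i in range(5): r.observe()
b,_=snap('side','s5'); print('diff',np.abs(a.astype(int)-b)[200:380,240:420].max())
cv2.imwrite('pics/c7.png',cv2.resize(cv2.imread('pics/s5.png')[210:360,240:430],(760,600),interpolation=cv2.INTER_CUBIC))
E
```

```text
t: 16.1
eef_pos: [0.6805, -0.0103, 0.2745]
orientation: [0.739, 0.673, 0.0, 0.0]
contact_force: [-0.1, -0.0, -0.3]
grip_width: 0.0427
grasp_force: 0.0
t: 16.93
eef_pos: [0.5406, -0.0502, 0.3734]
orientation: [0.739, 0.673, 0.001, 0.0]
contact_force: [0.2, -0.1, -0.6]
grip_width: 0.0427
grasp_force: 0.0
diff 45
```

View pics/c7.png

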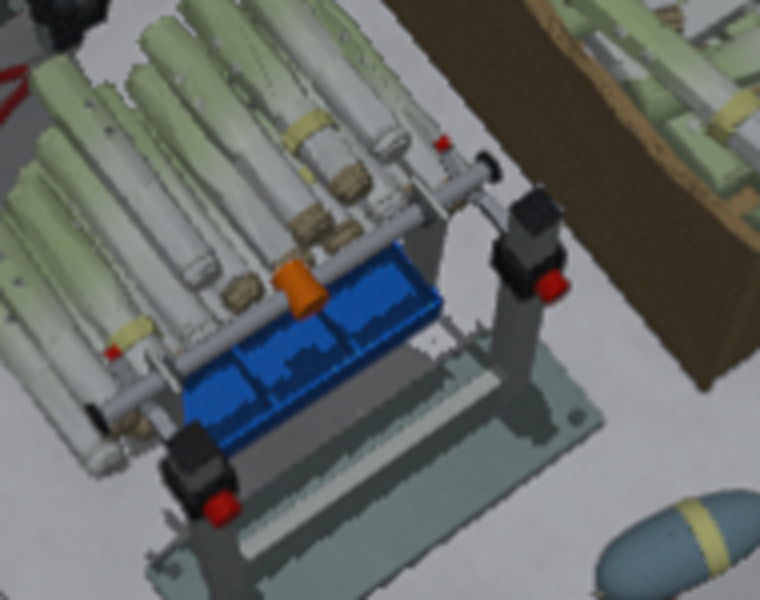

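The carrier hangs in both hooks: bar at crop (135,395) and (465,185), hub at (300,287). The gripper is clear, so I'll wait for any swing to die and check that it is still.

```bash
for i in 1 2 3 4 5; do python3 -m pendant '[{"delta_pos":[0,0,0],"spin":0,"grip":0},{"delta_pos":[0,0,0],"spin":0,"grip":0},{"delta_pos":[0,0,0],"spin":0,"grip":0},{"delta_pos":[0,0,0],"spin":0,"grip":0},{"delta_pos":[0,0,0],"spin":0,"grip":0}]' >/dev/null; done
python3 - <<'E'
from h import *
ims=[snap('side',f's{6+i}')[0].astype(int)[250:330,260:370] for i in range(4)]
print([(np.abs(ims[i]-ims[0]).max(-1)>30).sum() for i in range(1,4)], r.observe()['t'])
print(r.close_job())
E
```

```text
[np.int64(0), np.int64(0), np.int64(0)] 19.3167
the job is handed in; nothing more can be done
None
```

The carrier hangs still on both hooks, released after I felt both carrying it, and the job is handed in at 19.3 s; the grip stayed at 60 N, not the advised 30 N, with peak load on either hook roughly 7 N.

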